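Check the snap of the compressed-air coupler in the sample cabinet

TASK

Before the air line is connected, check that the blue compressed-air coupler on the bench works: pull its blue sleeve all the way back against the spring, towards its white block, hold it there for a moment, then let go of it so that it snaps forward by itself. Leave the orange coupler's sleeve and the yellow tube rack as they are.

Things in the scene. Friction and masses are not known exactly. Their poses are not given: they have to be found in the camera images.
- blue_outlet: Fixed outlet with blue sleeve: steel plate 180 x 100 x 12 mm, white block (40 x 60, top at 106 mm), from it a level coupler along +x, its axis 85 mm up. Origin on the bench straight below the middle of the 48 mm sleeve, sleeve home. z up; +x from block to open mouth (at 37 mm). Behind the sleeve: nut 38 mm across, x -55 to -72; block -72 to -112. Sleeve is free on both sides and above.
- blue_sleeve (a joint): How far the blue sleeve is pulled back, m: 0 home (forward), growing towards the white block (-x of the outlet), stop at 0.022. The sleeve is ribbed, 32 mm across, 48 mm long, plus a collar 40 mm across, 7 mm thick, at its block end. Its spring pushes it forward with about 5 N at home, 10 N at the stop; let go, it is home in about 0.15 s.
- orange_sleeve (a joint): The same for the sleeve of the other fixed outlet, alike in every size but with an orange sleeve, on the other side (left or right) of the robot's x axis, 30 to 60 cm from the blue one: 0 home, 0.022 pulled back. To stay home.
- tube_rack: Loose yellow rack full of purple-capped sample tubes, 78 x 144 mm, 100 mm high over the caps, about 0.6 kg, standing beyond the couplers. Origin at the centre of its underside, z up, long side along its y. To be left where it is.
Not all that is in view belongs to the job. What is shaped like the blue_outlet but red is not meant. What is shaped like the part that bears orange_sleeve but red is not meant.

How it is judged:
By the outcome, as a careful person would: the job done as asked, in the order asked, and still so for the second after the job is handed in, with the robot touching nothing.
It also fails if it takes over 29 s, if anything falls off the work surface, if the arm or the gripper's body presses on something with over 40 N, if the wrist force passes 120 N, or if a joint passes its speed limit or range.

ROBOT

A 7-joint arm with a two-finger parallel gripper is mounted at the origin on the work surface. World frame = base frame: x ahead of the robot, y to its left, z up, the work surface at z = 0. Lengths are in m, angles in rad, forces in N, time in s.
With the tool pointing down it reaches from about 0.4 to 0.875 m from the base axis. Payload 19.3 kg.
Tool frame: the origin (TCP) lies at the very end of the fingers, on their centre line; the grasp point (between the pads) lies 19 mm behind it; z points along the fingers, x is the direction in which the jaws open and shut, and the axes are right-handed (so a half turn about z gives the same grasp; the last joint's range is limited). The gripper opens to 85 mm and grips with 20 to 120 N. Pads are 22 mm wide; open, the fingers measure 114 mm over their backs; the gripper's body (76 mm by 85 mm) begins 54 mm behind the grasp point. The pads swing forward as they close: fully open they stand 13 mm farther back than shut.
Start: joints at [1.204, 0.521, -0.036, 1.599, 0.021, 1.021, -0.113], TCP at [0.183, -0.598, 0.231] pointing down, gripper open.
Joint ranges: [-2.91, 2.91], [-0.3, 2.13], [-1.5, 1.42], [0.17, 2.43], [-1.26, 4.41], [0.16, 1.93], [-2.52, 2.52]. Speed limits (rad/s): [1.89, 1.89, 2.39, 2.39, 3.01, 3.01, 3.01].

INTERFACE

Orientations are given as [roll, pitch, yaw] about the fixed x, y, z axes, in that order (R = Rz(yaw) Ry(pitch) Rx(roll)).
In Python, from workcell import bot gives the robot as it stands.
- The arm moves only by the tool jog_arm, never from a script. Its argument "increments" is a list of rows, each an object of numbers: "wx", "wy", "wz": the turn, a rotation vector about the tool's x, y, z in degrees; "x", "y", "z": the shift along the tool's x, y, z in cm; "claw": the opening in per cent of the stroke, from 0 (shut) to 100 (fully open). A call has 1 to 10 rows; each row is the pose to reach, as a shift and turn from the pose measured when the call began, along the tool's axes at that moment; what a row does not reach only later rows make up. A row lasts 1/8 s, in which the tool goes at most 62.5 mm and 10.7 degrees, less where a joint would pass 70% of its speed; a pose out of reach is approached as far as the arm can. A call with a gripper value outside its range is refused whole. The fingers move at their own pace and stop on an object; "squeeze" is the grip in N (left out, the last holds). Time passes only in rows, so rows that repeat a pose let the fingers close. It gives the time, the measured TCP pose, the force and the opening at its end, in the units of the state.
- bot.observe(): the state, without advancing time (a new reading comes with each control period).
- bot.grab_frame(name): name is "side" or "top"; returns a dict with "pixels" (384x512x3 uint8, red, green, blue), "fov_y" (degrees; the focal length in pixels is half the picture's height over the tangent of half this angle, whatever the lens; pixels are square), "cx", "cy" (the principal point, pixels), "origin" and "orientation" of the camera in the world. Camera axes: x right, y down, z forward; pixel columns grow to the right and rows downward; lengths in m; the calibration is good to about 2 mm. A picture is of the moment at which its call begins. There is no depth.
- bot.job_done(): hands the job in, once; it reports no verdict.
The state is a dict: "clock": time; "qpos": joint angles; "qd": joint speeds; "joint_efforts": joint torques, N m; "position": TCP position; "tool_rot": TCP orientation; "force": force on the tool from outside, world axes, zero at the start; "moment": the same for the moment, N m; "grip_width": finger opening in m.
Only numpy, scipy, OpenCV 4.12 (cv2) and the standard library are available. Lean on these libraries where they do the work, as an engineer would, in place of code of your own. Each camera call takes 0.05 s, during which the arm holds its last target.

## Working session

There is one attempt and no reset: what is moved stays moved. The work goes in short steps, Python scripts to look and compute and a tool call to move; the robot and the scene stay as the last step left them, time stands still between calls to the robot, and variables do not carry over. Pictures are saved under pics/ and viewed, and the job is handed in when it is done.

Besides the shell and the picture viewer there is one more tool, called after "Call:" by a JSON object that holds its "api" and its "payload". jog_arm: Moves the arm, as the interface text tells. Its arguments: {"type":"object","properties":{"increments":{"type":"array","items":{"type":"object","properties":{"wx":{"type":"number"},"wy":{"type":"number"},"wz":{"type":"number"},"x":{"type":"number"},"y":{"type":"number"},"z":{"type":"number"},"claw":{"type":"number"}}}},"squeeze":{"type":"number"}},"required":["increments"]}

```bash
mkdir -p pics; python3 - <<'E'
from workcell import bot
import cv2,numpy as np,pickle
print(bot.observe())
for n in("side","top"):
    f=bot.grab_frame(n); pickle.dump(f,open(n+".pkl","wb"))
    cv2.imwrite(f"pics/{n}0.png",f["pixels"][:,:,::-1]); print(n,{k:v for k,v in f.items() if k!="pixels"})
E
```

```text
{'clock': 0.0, 'qpos': array([ 1.20379697,  0.52199434, -0.03633713,  1.59999826,  0.02112603,
        1.02107251, -0.11277209]), 'qd': array([-0.00042687,  0.00118109, -0.00059682,  0.00107465,  0.00089473,
        0.00234858,  0.00113397]), 'joint_efforts': array([-3.93237533e-04, -9.27106333e+01,  1.97987035e+00, -3.69921720e+01,
        1.77666609e-02,  8.33297730e-03,  5.64147069e-05]), 'position': array([ 0.18268331, -0.5973632 ,  0.23074134]), 'tool_rot': array([ 3.14158361e+00,  1.09223363e-03, -1.27400946e+00]), 'force': array([ 0.7204171 , -1.65606899, -0.2901738 ]), 'moment': array([-0.05216208,  0.01065398, -0.01000373]), 'grip_width': 0.08557158981087068}
side {'fov_y': 45.11409950222646, 'cx': 258.2857722532345, 'cy': 183.43167589814243, 'origin': array([0.55937787, 0.76475025, 0.94686136]), 'orientation': array([-2.42009187,  0.00379004, -3.02685752])}
top {'fov_y': 49.917253953680685, 'cx': 256.34160231423795, 'cy': 187.55396131517907, 'origin': array([0.51809955, 0.03283609, 0.91051328]), 'orientation': array([-2.99945629, -0.01053446, -1.57714797])}
```

View pics/side0.png

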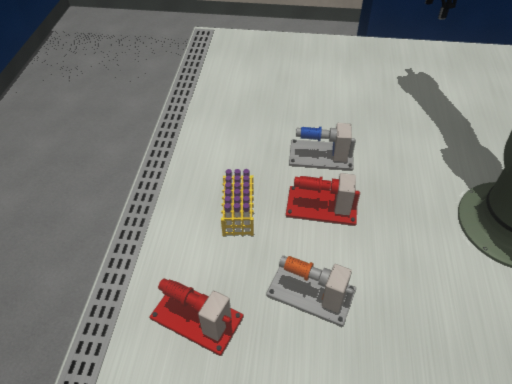

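View pics/top0.png

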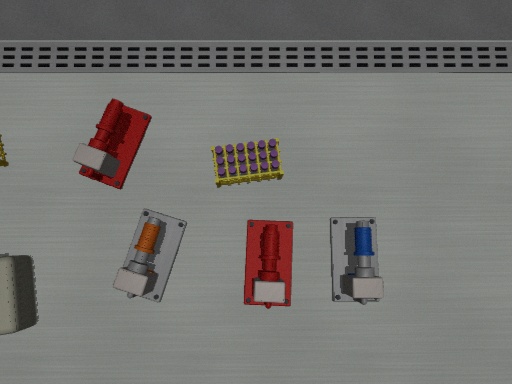

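Candidates are as follows. The blue coupler is at side (310,132) and top (363,238). The red look-alikes are at top (269,243) and (112,117), and the orange coupler is at top (147,238). I choose the blue one at top (363,238) and will check it in a crop.

```bash
cat > h.py <<'E'
import cv2,numpy as np,pickle
from scipy.spatial.transform import Rotation as R
def ray(f,uv):
    F=f["pixels"].shape[0]/2/np.tan(np.radians(f["fov_y"])/2)
    uv=np.atleast_2d(uv); d=np.c_[(uv[:,0]-f["cx"])/F,(uv[:,1]-f["cy"])/F,np.ones(len(uv))]
    return d@R.from_euler("xyz",f["orientation"]).as_matrix().T
def plane(f,uv,z):
    d=ray(f,uv); return f["origin"]+d*((z-f["origin"][2])/d[:,2])[:,None]
def tri(f,a,g,b):
    d=ray(f,a)[0];e=ray(g,b)[0]; s=np.linalg.lstsq(np.c_[d,-e],g["origin"]-f["origin"],rcond=None)[0]
    p=f["origin"]+s[0]*d;q=g["origin"]+s[1]*e; return (p+q)/2,np.linalg.norm(p-q)
def mask(f,lo,hi,smin=130):
    h=cv2.cvtColor(f["pixels"],cv2.COLOR_RGB2HSV)
    m=cv2.inRange(h,(lo,smin,40),(hi,255,255)); n,l,s,c=cv2.connectedComponentsWithStats(m)
    return [(s[i],c[i],l==i) for i in range(1,n) if s[i][4]>60]
E
python3 - <<'E'
from h import *
T=pickle.load(open("top.pkl","rb"));S=pickle.load(open("side.pkl","rb"))
for nm,lo,hi in(("blue",105,125),("orange",5,18)):
    C=[]
    for n,f in(("top",T),("side",S)):
        for s,c,m in mask(f,lo,hi):
            print(nm,n,s,c)
            if n=="top" or (nm=="blue" and abs(c[0]-310)<20 and abs(c[1]-132)<15) or nm=="orange": C.append((n,c,m))
    t=[c for c in C if c[0]=="top"][0]; 
    v,u=np.nonzero(t[2]); P=plane(T,np.c_[u,v],.085)[:,:2]
    r=cv2.minAreaRect(P.astype(np.float32)*1000); print(nm,"rect mm",r, cv2.fitLine((P*1000).astype(np.float32),cv2.DIST_L2,0,.01,.01).ravel())
    print("cent",P.mean(0)); 
    s=[c for c in C if c[0]=="side"]; print("tri",tri(T,t[1],S,s[0][1]))
for f,n,(x0,y0,x1,y1) in((T,"t",(315,205,400,315)),(S,"s",(275,110,370,180))):
    cv2.imwrite(f"pics/crop_{n}.png",cv2.resize(f["pixels"][y0:y1,x0:x1,::-1],None,fx=5,fy=5,interpolation=cv2.INTER_CUBIC))
E
```

```text
blue top [354 227  20  29 459] [362.76034858 241.08932462]
blue side [   0    0   60   73 2200] [19.48181818 23.96954545]
blue side [ 360    0  152   44 5630] [439.7410302   19.85737123]
blue side [301 127  20  11 170] [310.88823529 131.82352941]
blue rect mm ((527.8368530273438, -188.3378448486328), (37.91071701049805, 55.2624397277832), 89.66441345214844) [ 9.9989295e-01 -1.4633766e-02  5.2757385e+02 -1.8772617e+02]
cent [ 0.52757382 -0.18772617]
tri (array([ 0.52743538, -0.1863266 ,  0.0902238 ]), np.float64(6.738592057400455e-05))
orange top [134 222  26  32 483] [147.67080745 237.91718427]
orange side [284 256  29  24 357] [297.65266106 266.52380952]
orange rect mm ((537.3079833984375, 239.2393035888672), (39.607486724853516, 55.85430908203125), 72.73531341552734) [ 9.5430332e-01 -2.9883963e-01  5.3646118e+02  2.3935583e+02]
cent [0.53646116 0.23935583]
tri (array([0.53741238, 0.23900226, 0.08624174]), np.float64(0.002049667336233083))
```

```bash
python3 - <<'E'
import cv2,numpy as np
a=cv2.imread("pics/crop_t.png");b=cv2.imread("pics/crop_s.png")
h=400
b=cv2.resize(b,None,fx=.9,fy=.9);a=cv2.resize(a,None,fx=.8,fy=.8)
o=np.zeros((max(a.shape[0],b.shape[0]),a.shape[1]+b.shape[1],3),np.uint8);o[:a.shape[0],:a.shape[1]]=a;o[:b.shape[0],a.shape[1]:]=b
print(o.shape);cv2.imwrite("pics/crop.png",o)
E
```

```text
(440, 768, 3)
```

View pics/crop.png

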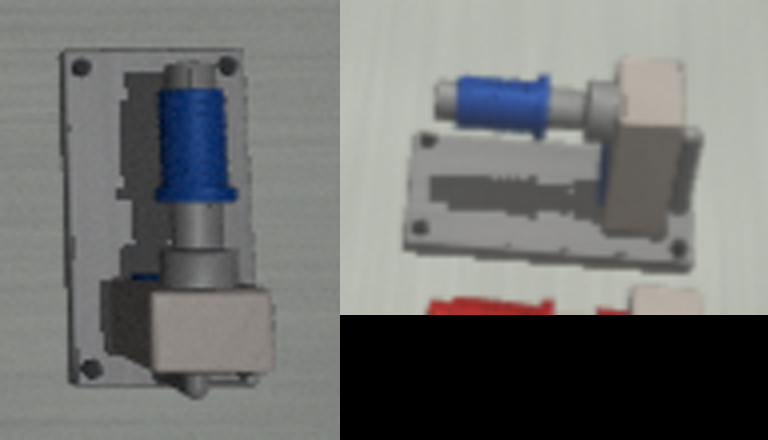

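The crop confirms the blue coupler. The grey plate carries a ribbed blue sleeve at crop (190,145) with its collar on the block end at (195,195). The sleeve is home, with the mouth pointing up the picture (+x). Next I'll refine the yaw and compute the move.

```bash
python3 - <<'E'
from h import *
from workcell import bot
T=pickle.load(open("top.pkl","rb"))
q=lambda x,y:(315+x/4,205+y/4)
P=plane(T,[q(63,50),q(243,50),q(70,384)],.012);print(P)
d=P[0]-P[2];print("yaw long",np.degrees(np.arctan2(d[1],d[0])));d=P[0]-P[1];print("yaw short",np.degrees(np.arctan2(-d[0],d[1])))
print("plate mid y from front edge",(P[0]+P[1])/2)
# nut/collar/front marks at axis height: sleeve front edge, collar back, nut front, block top edges
print(plane(T,[q(190,88),q(195,203),q(199,250)],.085)); print(plane(T,[q(152,290),q(270,290),q(212,372)],.106))
s=bot.observe();Rt=R.from_euler("xyz",s["tool_rot"])
for y in(-90,-90.8):
  G=R.from_euler("xyz",[np.pi,0,np.radians(y)])
  print(y,(Rt.inv()*G).as_rotvec(degrees=True))
for g in([.521,-.188,.20],[.521,-.188,.062]): print(Rt.inv().apply(np.array(g)-s["position"])*100)
E
```

```text
[[ 0.57983156 -0.13938785  0.012     ]
 [ 0.57927838 -0.23787876  0.012     ]
 [ 0.40276319 -0.13744891  0.012     ]]
yaw long -0.6273773025753718
yaw short -0.3218026683333895
plate mid y from front edge [ 0.57955497 -0.1886333   0.012     ]
[[ 0.55546814 -0.18840385  0.085     ]
 [ 0.49873045 -0.18845166  0.085     ]
 [ 0.47585217 -0.18943836  0.085     ]]
[[ 0.45826191 -0.16039569  0.106     ]
 [ 0.45785851 -0.21707534  0.106     ]
 [ 0.41985594 -0.18749335  0.106     ]]
-90 [1.37621708e-02 5.58316564e-02 1.70077667e+01]
-90.8 [1.41566221e-02 5.57539553e-02 1.78077667e+01]
[-29.25163565 -44.32844031   3.10417311]
[-29.23789654 -44.32972529  16.90416622]
```

Call:
{"api": "jog_arm", "payload": {"increments": [{"x": -3, "y": -4.4, "z": 0.3, "wz": 2, "claw": 100}, {"x": -6, "y": -9, "z": 0.6, "wz": 4}, {"x": -9.5, "y": -14.5, "z": 1, "wz": 6}, {"x": -13, "y": -20, "z": 1.4, "wz": 8}, {"x": -16.5, "y": -25, "z": 1.7, "wz": 10}, {"x": -20, "y": -30, "z": 2.1, "wz": 12}, {"x": -23.5, "y": -35.5, "z": 2.5, "wz": 14}, {"x": -27, "y": -41, "z": 2.9, "wz": 16}, {"x": -29.25, "y": -44.35, "z": 3.1, "wz": 17.5}, {"x": -29.25, "y": -44.35, "z": 3.1, "wz": 17.5}]}}

```text
schema error: expected keys wx, wy, wz, x, y, z, claw
```

Call:
{"api": "jog_arm", "payload": {"increments": [{"x": -3, "y": -4.4, "z": 0.3, "wx": 0, "wy": 0, "wz": 2, "claw": 100}, {"x": -6, "y": -9, "z": 0.6, "wx": 0, "wy": 0, "wz": 4, "claw": 100}, {"x": -9.5, "y": -14.5, "z": 1, "wx": 0, "wy": 0, "wz": 6, "claw": 100}, {"x": -13, "y": -20, "z": 1.4, "wx": 0, "wy": 0, "wz": 8, "claw": 100}, {"x": -16.5, "y": -25, "z": 1.7, "wx": 0, "wy": 0, "wz": 10, "claw": 100}, {"x": -20, "y": -30, "z": 2.1, "wx": 0, "wy": 0, "wz": 12, "claw": 100}, {"x": -23.5, "y": -35.5, "z": 2.5, "wx": 0, "wy": 0, "wz": 14, "claw": 100}, {"x": -27, "y": -41, "z": 2.9, "wx": 0, "wy": 0, "wz": 16, "claw": 100}, {"x": -29.25, "y": -44.35, "z": 3.1, "wx": 0, "wy": 0, "wz": 17.5, "claw": 100}, {"x": -29.25, "y": -44.35, "z": 3.1, "wx": 0, "wy": 0, "wz": 17.5, "claw": 100}], "squeeze": 30}}

```text
clock: 1.35
position: [0.523, -0.1842, 0.1995]
tool_rot: [3.141, 0.002, -1.574]
force: [-0.9, -0.8, -0.1]
grip_width: 0.0855
```

Call:
{"api": "jog_arm", "payload": {"increments": [{"x": 0.4, "y": 0.2, "z": 2, "wx": 0, "wy": 0, "wz": 0, "claw": 100}, {"x": 0.4, "y": 0.2, "z": 4, "wx": 0, "wy": 0, "wz": 0, "claw": 100}, {"x": 0.4, "y": 0.2, "z": 5, "wx": 0, "wy": 0, "wz": 0, "claw": 100}, {"x": 0.4, "y": 0.2, "z": 5, "wx": 0, "wy": 0, "wz": 0, "claw": 100}]}}

```text
clock: 1.85
position: [0.5205, -0.1884, 0.1491]
tool_rot: [3.14, 0.003, -1.575]
force: [0.0, 0.0, 0.3]
grip_width: 0.0857
```

```bash
python3 - <<'E'
from h import *
from workcell import bot
a=[]
for n,(x0,y0,x1,y1) in(("top",(300,190,420,310)),("side",(250,60,370,180))):
    f=bot.grab_frame(n); a.append(cv2.resize(f["pixels"][y0:y1,x0:x1,::-1],(400,400),interpolation=cv2.INTER_CUBIC))
cv2.imwrite("pics/c1.png",np.hstack(a)); print(bot.observe())
E
```

```text
{'clock': 1.95, 'qpos': array([ 0.30858838,  0.51390268, -0.09219342,  1.86065415,  0.06191988,
        0.77032368, -1.39053989]), 'qd': array([ 5.00496591e-05, -6.12742345e-03, -1.08139439e-03, -2.61912729e-03,
        5.42948285e-05, -1.26834977e-03, -2.02951583e-03]), 'joint_efforts': array([ 7.79207703e-02, -8.39270639e+01,  8.67295191e-01, -2.96618825e+01,
        1.39993735e-02, -2.69263348e-02,  5.61607463e-03]), 'position': array([ 0.52113218, -0.1883498 ,  0.14997939]), 'tool_rot': array([ 3.14157949e+00,  2.22579736e-03, -1.57429927e+00]), 'force': array([ 1.14237601,  0.63148373, -0.19593202]), 'moment': array([ 0.01016448, -0.02867826,  0.0116303 ]), 'grip_width': 0.08551682598154096}
```

View pics/c1.png

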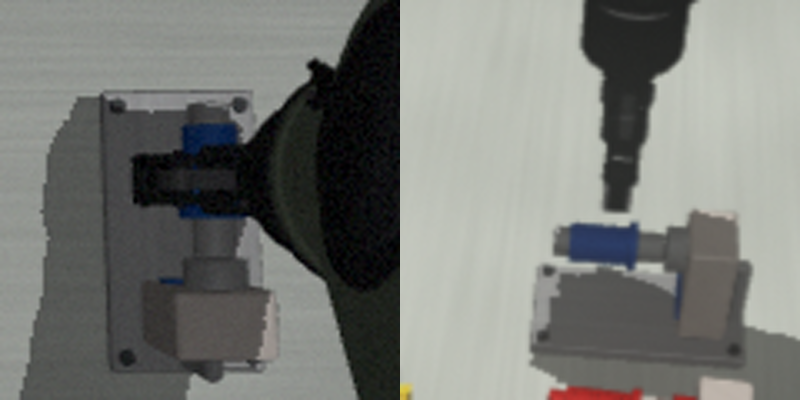

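The side crop shows the fingers at (617,190), above the block-side half of the sleeve (570–632,242). The collar is at 637, just behind them. I'll descend with a +1.5 mm margin in x and close.

Call:
{"api": "jog_arm", "payload": {"increments": [{"x": 0, "y": -0.1, "z": 3, "wx": 0, "wy": 0, "wz": 0, "claw": 100}, {"x": 0, "y": -0.15, "z": 6, "wx": 0, "wy": 0, "wz": 0, "claw": 100}, {"x": 0, "y": -0.15, "z": 8.8, "wx": 0, "wy": 0, "wz": 0, "claw": 100}, {"x": 0, "y": -0.15, "z": 8.8, "wx": 0, "wy": 0, "wz": 0, "claw": 100}, {"x": 0, "y": -0.15, "z": 8.8, "wx": 0, "wy": 0, "wz": 0, "claw": 100}]}}

```text
clock: 2.58
position: [0.5233, -0.1885, 0.0633]
tool_rot: [-3.14, 0.002, -1.575]
force: [-0.6, 0.1, 1.2]
grip_width: 0.0852
```

Call:
{"api": "jog_arm", "payload": {"increments": [{"x": 0, "y": 0, "z": 0, "wx": 0, "wy": 0, "wz": 0, "claw": 20}, {"x": 0, "y": 0, "z": 0, "wx": 0, "wy": 0, "wz": 0, "claw": 20}, {"x": 0, "y": 0, "z": 0, "wx": 0, "wy": 0, "wz": 0, "claw": 20}, {"x": 0, "y": 0, "z": 0, "wx": 0, "wy": 0, "wz": 0, "claw": 20}, {"x": 0, "y": 0, "z": 0, "wx": 0, "wy": 0, "wz": 0, "claw": 20}], "squeeze": 30}}

```text
clock: 3.2
position: [0.5234, -0.1887, 0.0638]
tool_rot: [-3.14, 0.001, -1.575]
force: [-1.8, -1.2, 7.7]
grip_width: 0.031
```

```bash
cat > look.py <<'E'
from h import *
from workcell import bot
import sys
a=[]
for n,(x0,y0,x1,y1) in(("top",(300,190,420,310)),("side",(250,60,370,180))):
    f=bot.grab_frame(n); pickle.dump(f,open(f"{sys.argv[1]}_{n}.pkl","wb")); a.append(cv2.resize(f["pixels"][y0:y1,x0:x1,::-1],(400,400),interpolation=cv2.INTER_CUBIC))
cv2.imwrite(f"pics/{sys.argv[1]}.png",np.hstack(a)); s=bot.observe(); print({k:s[k] for k in("clock","position","tool_rot","force","grip_width")})
E
python3 look.py c2
```

```text
{'clock': 3.3, 'position': array([ 0.52348768, -0.18874095,  0.06380557]), 'tool_rot': array([-3.13966148e+00,  1.34074617e-03, -1.57456292e+00]), 'force': array([-1.88040285, -0.7828535 ,  6.99309209]), 'grip_width': 0.03129203387690435}
```

View pics/c2.png

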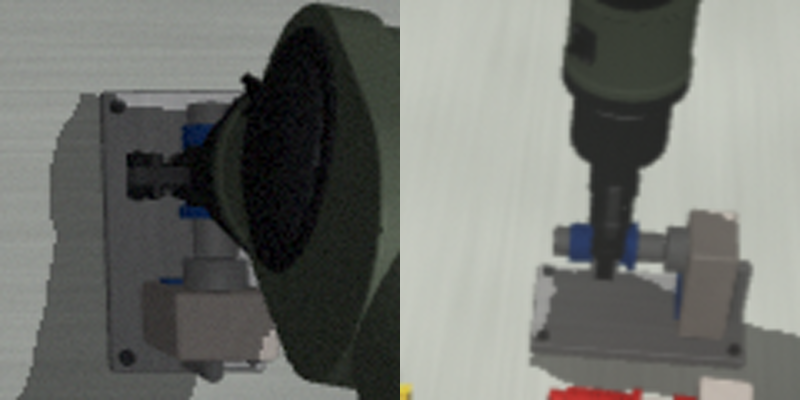

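The pads have closed on the sleeve (side crop 612,242; opening 31 mm), just in front of the collar. I'll pull slowly.

Call:
{"api": "jog_arm", "payload": {"increments": [{"x": 0, "y": 0.4, "z": 0, "wx": 0, "wy": 0, "wz": 0, "claw": 20}, {"x": 0, "y": 0.8, "z": 0, "wx": 0, "wy": 0, "wz": 0, "claw": 20}, {"x": 0, "y": 1.2, "z": 0, "wx": 0, "wy": 0, "wz": 0, "claw": 20}, {"x": 0, "y": 1.6, "z": 0, "wx": 0, "wy": 0, "wz": 0, "claw": 20}, {"x": 0, "y": 1.9, "z": 0, "wx": 0, "wy": 0, "wz": 0, "claw": 20}, {"x": 0, "y": 1.9, "z": 0, "wx": 0, "wy": 0, "wz": 0, "claw": 20}], "squeeze": 40}}

```text
clock: 4.05
position: [0.5058, -0.1888, 0.064]
tool_rot: [-3.137, 0.001, -1.574]
force: [9.0, -2.3, -6.9]
grip_width: 0.0308
```

```bash
python3 look.py c3
```

```text
{'clock': 4.15, 'position': array([ 0.50585543, -0.18884231,  0.06400032]), 'tool_rot': array([-3.13687666e+00,  8.97613866e-04, -1.57423798e+00]), 'force': array([ 8.39669618, -1.34838285, -7.25693421]), 'grip_width': 0.030759574933786803}
```

View pics/c3.png

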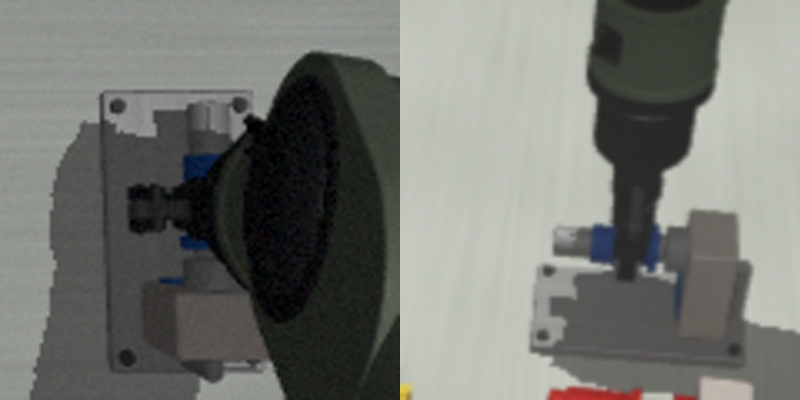

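The sleeve has followed the pads about 17.6 mm (front edge moved from side crop x≈570 to 590), and 9 N matches the spring. I'll continue to the stop and watch for the force to rise.

Call:
{"api": "jog_arm", "payload": {"increments": [{"x": 0, "y": 0.2, "z": 0, "wx": 0, "wy": 0, "wz": 0, "claw": 20}, {"x": 0, "y": 0.4, "z": 0, "wx": 0, "wy": 0, "wz": 0, "claw": 20}, {"x": 0, "y": 0.5, "z": 0, "wx": 0, "wy": 0, "wz": 0, "claw": 20}, {"x": 0, "y": 0.6, "z": 0, "wx": 0, "wy": 0, "wz": 0, "claw": 20}, {"x": 0, "y": 0.6, "z": 0, "wx": 0, "wy": 0, "wz": 0, "claw": 20}]}}

```text
clock: 4.78
position: [0.5015, -0.1889, 0.0641]
tool_rot: [-3.134, 0.001, -1.574]
force: [11.2, -1.8, -11.7]
grip_width: 0.0309
```

```bash
python3 look.py c4
```

```text
{'clock': 4.875, 'position': array([ 0.50147975, -0.18886195,  0.06404235]), 'tool_rot': array([-3.13377827e+00,  5.19980080e-04, -1.57379408e+00]), 'force': array([ 10.1868138 ,  -1.45504497, -10.65623961]), 'grip_width': 0.031028262237251105}
```

View pics/c4.png

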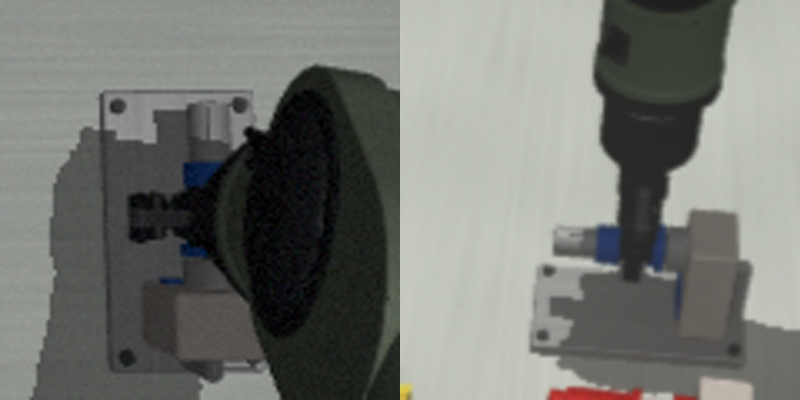

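Call:
{"api": "jog_arm", "payload": {"increments": [{"x": 0, "y": 0.2, "z": 0, "wx": 0, "wy": 0, "wz": 0, "claw": 20}, {"x": 0, "y": 0.3, "z": 0, "wx": 0, "wy": 0, "wz": 0, "claw": 20}, {"x": 0, "y": 0.4, "z": 0, "wx": 0, "wy": 0, "wz": 0, "claw": 20}, {"x": 0, "y": 0.4, "z": 0, "wx": 0, "wy": 0, "wz": 0, "claw": 20}]}}

```text
clock: 5.38
position: [0.5015, -0.1888, 0.0642]
tool_rot: [-3.126, -0.0, -1.573]
force: [27.4, -3.8, -26.8]
grip_width: 0.0306
```

```bash
python3 look.py c5; python3 - <<'E'
from h import *
for n in("c2","c3","c4","c5"):
    f=pickle.load(open(n+"_top.pkl","rb"))
    m=cv2.inRange(cv2.cvtColor(f["pixels"],cv2.COLOR_RGB2HSV),(105,130,30),(125,255,255))[190:310,350:385]
    c=np.nonzero(m[:80].sum(1)>255*2)[0]; print(n,c.min()+190,c.max()+190, plane(f,[[363,c.min()+190],[363,c.max()+191]],.09)[:,0])
E
```

```text
{'clock': 5.475, 'position': array([ 0.50145888, -0.1888601 ,  0.06420045]), 'tool_rot': array([-3.12629883e+00, -2.35899911e-04, -1.57267198e+00]), 'force': array([ 26.29725508,  -3.82268363, -27.03201393]), 'grip_width': 0.031078698686222116}
c2 227 254 [0.55523597 0.50031425]
c3 236 264 [0.53746782 0.48095182]
c4 239 266 [0.53156939 0.47709507]
c5 239 266 [0.53156939 0.47709507]
```

View pics/c5.png

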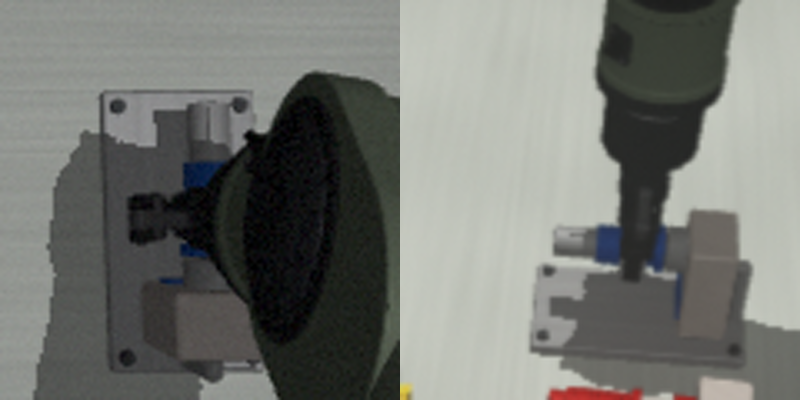

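The sleeve is at the stop. The extra command gave no motion, the force rose to 27 N, and the front edge has moved about 23 mm (top row 227→239). I'll hold it for about 0.6 s and then open.

Call:
{"api": "jog_arm", "payload": {"increments": [{"x": 0, "y": 0.25, "z": 0, "wx": 0, "wy": 0, "wz": 0, "claw": 20}, {"x": 0, "y": 0.25, "z": 0, "wx": 0, "wy": 0, "wz": 0, "claw": 20}, {"x": 0, "y": 0.25, "z": 0, "wx": 0, "wy": 0, "wz": 0, "claw": 20}, {"x": 0, "y": 0.25, "z": 0, "wx": 0, "wy": 0, "wz": 0, "claw": 20}, {"x": 0, "y": 0.2, "z": 0, "wx": 0, "wy": 0, "wz": 0, "claw": 20}, {"x": 0, "y": 0.2, "z": 0, "wx": 0, "wy": 0, "wz": 0, "claw": 100}, {"x": 0, "y": 0.2, "z": 0, "wx": 0, "wy": 0, "wz": 0, "claw": 100}, {"x": 0, "y": 0.2, "z": 0, "wx": 0, "wy": 0, "wz": 0, "claw": 100}, {"x": 0, "y": 0.2, "z": 0, "wx": 0, "wy": 0, "wz": 0, "claw": 100}, {"x": 0, "y": 0.2, "z": 0, "wx": 0, "wy": 0, "wz": 0, "claw": 100}]}}

```text
clock: 6.72
position: [0.4994, -0.1889, 0.0642]
tool_rot: [-3.126, -0.0, -1.573]
force: [-0.7, -0.4, 0.2]
grip_width: 0.0848
```

```bash
python3 look.py c6
```

```text
{'clock': 6.825, 'position': array([ 0.49945428, -0.18889723,  0.06418058]), 'tool_rot': array([-3.12624728e+00, -2.55842500e-04, -1.57280615e+00]), 'force': array([0.27196938, 0.23710425, 1.06773832]), 'grip_width': 0.08574446086053622}
```

View pics/c6.png

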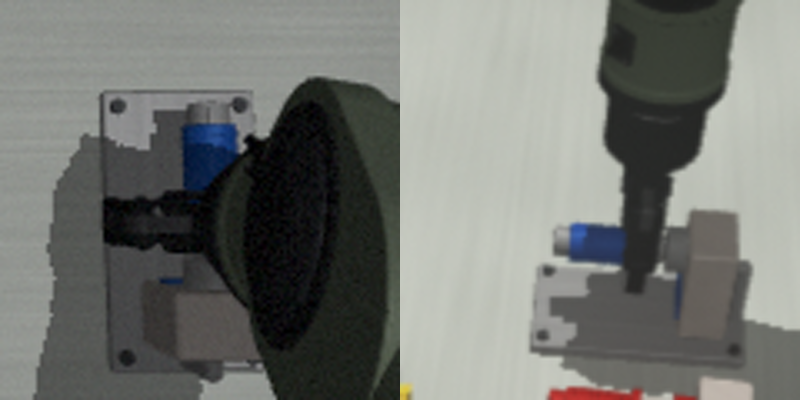

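The sleeve snapped home (front edge back at side crop x≈570, top crop row ≈123) and the force is near zero. I'll retreat straight up.

Call:
{"api": "jog_arm", "payload": {"increments": [{"x": 0, "y": 0, "z": -3, "wx": 0, "wy": 0, "wz": 0, "claw": 100}, {"x": 0, "y": 0, "z": -7, "wx": 0, "wy": 0, "wz": 0, "claw": 100}, {"x": 0, "y": 0, "z": -12, "wx": 0, "wy": 0, "wz": 0, "claw": 100}, {"x": 0, "y": 3, "z": -14, "wx": 0, "wy": 0, "wz": 0, "claw": 100}, {"x": 5, "y": 6, "z": -15, "wx": 0, "wy": 0, "wz": 0, "claw": 100}, {"x": 10, "y": 6, "z": -15, "wx": 0, "wy": 0, "wz": 0, "claw": 100}, {"x": 14, "y": 6, "z": -15, "wx": 0, "wy": 0, "wz": 0, "claw": 100}, {"x": 14, "y": 6, "z": -15, "wx": 0, "wy": 0, "wz": 0, "claw": 100}]}}

```text
clock: 7.82
position: [0.436, -0.3315, 0.2131]
tool_rot: [-3.127, -0.001, -1.577]
force: [-0.4, 1.0, -0.1]
grip_width: 0.0856
```

```bash
python3 look.py c7; python3 - <<'E'
from h import *
f=pickle.load(open("c7_top.pkl","rb"));g=pickle.load(open("top.pkl","rb"))
for lo,hi in((105,125),(5,18),(22,32)):
  for k in(g,f): print([(list(map(int,s)),c.round(1)) for s,c,m in mask(k,lo,hi)])
cv2.imwrite("pics/full7.png",f["pixels"][:,:,::-1])
E
```

```text
{'clock': 7.925, 'position': array([ 0.43671594, -0.32839666,  0.21304341]), 'tool_rot': array([-3.12664124e+00,  3.25867559e-04, -1.57312698e+00]), 'force': array([0.06822326, 0.04954961, 0.20005771]), 'grip_width': 0.0853518544650154}
[([354, 227, 20, 29, 459], array([362.8, 241.1]))]
[([354, 227, 20, 29, 461], array([362.7, 241.1]))]
[([134, 222, 26, 32, 483], array([147.7, 237.9]))]
[([134, 222, 26, 32, 483], array([147.7, 237.9]))]
[([0, 141, 8, 25, 92], array([  2.3, 156.3])), ([211, 140, 73, 47, 1086], array([245.3, 167.2]))]
[([0, 141, 8, 25, 92], array([  2.3, 156.3])), ([211, 140, 73, 47, 1079], array([245.2, 167.3]))]
```

View pics/full7.png

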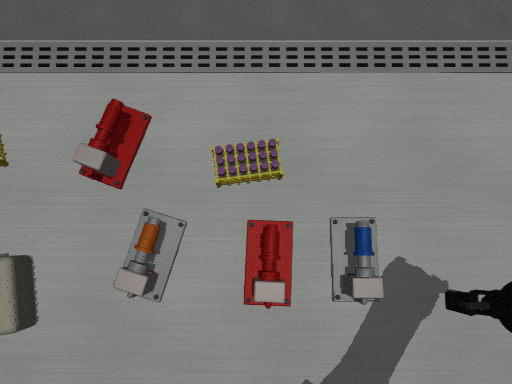

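The scene matches the start: blue sleeve home at (363,241), orange at (148,238), rack at (245,167), and the arm clear of everything.

```bash
python3 -c "
from workcell import bot
print(bot.job_done())"
```

```text
the job is handed in; nothing more can be done
None
```

The blue coupler works: I pulled its sleeve back to the stop, held it there, and it snapped home by itself when I opened the gripper. The job was handed in at about 7.9 s.

- **Pull and hold:** The pads gripped the sleeve just in front of its collar and moved it 22 mm. A further push gave no more motion and the force rose to about 27 N, so it was against the stop. I kept it there for about 1 s.
- **Release:** On the next picture the sleeve was already home. In the last top view it has the same pixel box as at the start, within 0.1 px.
- **Left alone:** The orange sleeve and the yellow rack are unmoved, within 0.1 px. The arm ended clear of everything, with the measured force near zero.

My first move call was refused because some rows lacked keys; nothing moved. No check failed or disagreed.

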